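# Put the tin rack back in order and slot its perspex door home

## Robot

A 7-joint arm with a two-finger parallel gripper is mounted at the origin on the work surface. World frame = base frame: x ahead of the robot, y to its left, z up, the work surface at z = 0. Lengths are in m, angles in rad, forces in N, time in s.
With the tool pointing down it reaches from about 0.425 to 0.925 m from the base axis. Payload 6.8 kg.
Tool frame: the origin (TCP) lies midway between the tips of the shut fingers; the grasp point (between the pads) lies 19 mm behind it (bot.pinch_z is the distance from the TCP to the grasp point, in m); z points along the fingers, y is the line along which they close (so a half turn about z gives the same grasp; the last joint's range is limited). The gripper opens to 85 mm and grips with 20 to 120 N. Pads are 22 mm wide; open, the fingers measure 114 mm over their backs; the gripper's body (76 mm by 85 mm) begins 54 mm behind the grasp point. The pads swing forward as they close: fully open they stand 13 mm farther back than shut.
Start: joints at [1.217, 0.477, 0.022, 1.555, -0.011, 1.109, -0.083], TCP at [0.164, -0.655, 0.231] pointing down, gripper open.
Joint ranges: [-2.96, 2.96], [-0.34, 2.1], [-1.41, 1.46], [0.24, 2.44], [-1.37, 4.51], [0.17, 1.92], [-2.96, 2.96]. Speed limits (rad/s): [2.39, 2.39, 3.14, 3.14, 3.14, 3.14, 3.14].

## Interface

Orientations are given as a unit quaternion [w, x, y, z].
In Python, from station import bot, imaging gives the robot as it stands. The module is installed in compiled form; this text tells all that it offers.
- The arm moves only by the tool carry_out, never from a script. Its argument "targets" is a list of rows, each a list of 5 numbers: the shift along the tool's x, y, z in cm, then the turn about the tool's z in degrees, then the opening, from -1 (shut) to 1 (fully open). In form: [[x, y, z, yaw, gripper], ...]. A call has 1 to 12 rows; each row shifts and turns the commanded pose from where the row before left it, along the tool's axes as they then stand; what a row does not reach is not made up. A row lasts 1/10 s, in which the tool goes at most 50 mm and 8.59 degrees, less where a joint would pass 70% of its speed; a pose out of reach is approached as far as the arm can. A call is refused whole if a number of a shift passes 5 or a number of a turn 8.59, either way. A call with a gripper value outside its range is refused whole. The fingers move at their own pace and stop on an object; "force" is the grip in N (left out, the last holds). Time passes only in rows, so rows that do not move let the fingers close. It gives the time, the measured TCP pose, the force, the opening and the grip force at its end, in the units of the state.
- bot.get_obs(): the state, without advancing time (a new reading comes with each control period).
- imaging.read_camera(name): name is "scene" or "top"; returns the picture (400x640x3 uint8, red, green, blue); there is no depth.
- imaging.calibration(name): a dict with "fx", "fy", "cx", "cy" (pixels), "extrinsics" (4x4, takes a point from world to camera coordinates). Camera axes: x right, y up, looking along -z (the intrinsics and any distortion apply to the point x, -y, -z); pixel columns grow to the right and rows downward; lengths in m; the calibration is good to about 2 mm. A picture is of the moment at which its call begins. calibration takes no time and is no camera call.
- bot.hand_in(): hands the job in; it is judged then, once.
The state is a dict: "t": time; "q": joint angles; "joint_vel": joint speeds; "joint_torque": joint torques, N m; "eef_pos": TCP position; "tool_rot": TCP orientation; "contact_force": force on the tool from outside, world axes, zero at the start; "torque": the same for the moment, N m; "gripper_width": opening from 0.0 (shut) to 1.0 (fully open); "grasp_force": force on a finger pad.
Only numpy, scipy, OpenCV 4.12 (cv2) and the standard library are available. Lean on these libraries where they do the work, as an engineer would, in place of code of your own. Each camera call takes 0.05 s, during which the arm holds its last target. There are 200 camera calls.

## Task

Put the rack back in order: each of the four lidded steel tins must stand in the well that fits its size (one is still on the draining mat, and one or two in the rack are in a wrong well), and the perspex door, now drying in the plate drainer, must stand upright in the grooves at the front of the rack, slid fully down. Keep the tins upright and leave everything else where it stands.

Things in the scene. Friction and masses are not known exactly. Their poses are not given: they have to be found in the camera images.
- rack: white plastic rack fixed to the tiled upstand at the back, 320 mm wide (y). Origin: underside of its 20 thick floor, on the row of wells, mid-width; x to the wall, y to the left, z up. Floor x -83 to 63, back panel at x 63 up to z 85, end cheeks at y +-157 up to z 75. Four round wells at x 0, larger towards -y; door grooves at x -62. Open above and in front. Its height, place and angle vary
- well_1 (a point): centre of the floor of the smallest well, 48 mm across. Each well is 14 deep from the rack floor's top, with a 2 mm bevel at its mouth. Axes as the rack's
- well_2 (a point): the same of the second well (55 mm across)
- well_3 (a point): the same of the third well (62 mm across)
- well_4 (a point): the same of the largest well (69 mm across)
- groove_foot (a point): foot of the door's grooves, midway between the end posts, on the rack floor's top: where the middle of the door's lower edge rests. Axes as the rack's. The facing vertical grooves in the posts are 9 wide (x), their bottoms 298 apart and mouths 276 apart (y); straight up to 80 above this point, flared from there to 98, the posts' highest point
- tin_1: smallest cylindrical steel tin with fast press-on lid (one piece), 44 mm across, 75 high, bevelled foot; the lid is the top 22 mm, the body below it 2 mm slimmer. About 0.12 kg. Starts in one of the middle wells, which are too wide for it. Origin: centre of underside, z up
- tin_2: same, 51 mm across, 85 high, about 0.15 kg. Starts in one of the middle wells (its own or the next larger). Origin: centre of underside
- tin_3: same, 58 mm across, 95 high, about 0.19 kg. Starts on the draining mat. Origin: centre of underside
- tin_4: largest, 65 mm across, 105 high, about 0.24 kg. Starts in its own largest well. Origin: centre of underside
- door: clear perspex door of the rack, with pale edges: flat panel 292 long (y) x 5 thick (x) x 90 high (z), the same both ways round, with a grey finger grip on the middle of its upper edge: 60 long (y), 10 thick (x), from z 88 to 112. About 0.17 kg. Starts standing on its long edge in the plate drainer. Origin: middle of the lower edge
- door_grip (a point): centre of the door's finger grip, 100 above the lower edge; axes as the door's
- drainer: grey plastic plate drainer, 150 (x) x 200 (y), base 6 thick, two combs of teeth at y +-70 standing up to z 56; slots 11 wide run along y at x -45, -15, 15, 45. The door stands in the slot at x 15, the board at x -45. Origin: centre of underside; fixed
- board: small wooden board 190 (y) x 9 (x) x 105 high standing in the drainer. Bystander. Origin: middle of lower edge
- mat: black draining mat, 170 (x) x 360 (y) x 3 thick, fixed, on the other side from the drainer; tin_3, tumbler and bowl stand on it. Origin: centre of underside
- tumbler: open steel tumbler, 52 across the foot, 68 across the rim, 105 high, on the mat. Bystander. Origin: centre of underside
- mug: white mug, 76 across, 88 high, handle to its own +y reaching about 70 from the axis, at the far left. Bystander. Origin: centre of underside
- bowl: small glass bowl, 90 across, 45 high, on the mat. Bystander. Origin: centre of underside
- spatula: silicone spatula lying flat, 260 long, along its own x, at the far right. Bystander. Origin: on its underside
- jar: amber glass jar with lid, 64 across, 105 high, left of the rack. Bystander. Origin: centre of underside
- mill: wooden pepper mill, 54 across, 118 high, right of the rack. Bystander. Origin: centre of underside
Not all that is in view belongs to the job. What is shaped like the tin_3 but green or yellow is not meant.

How it is judged:
At the end, for the whole second after the job is handed in: Each tin_i stands (tilt < 0.1 rad) on the floor of well_i, within 5 mm of its centre and 4 mm of its floor. The door is in both grooves: lower edge's middle within 6 mm (x, y) and 4 mm (z) of groove_foot, < 0.08 rad from upright, < 0.04 rad off the rack's line. All at rest (horizontal distance between tin_1 and well_1 below 0.005 m and z of tin_1 in the frame of well_1 between -0.004 and 0.004 m and angle between each of tin_1, tin_2, tin_3, tin_4's own z axis and vertical below 0.1 rad and linear speed of each of tin_1, tin_2, tin_3, tin_4, door below 0.02 m/s and horizontal distance between tin_2 and well_2 below 0.005 m and z of tin_2 in the frame of well_2 between -0.004 and 0.004 m and horizontal distance between tin_3 and well_3 below 0.005 m and z of tin_3 in the frame of well_3 between -0.004 and 0.004 m and horizontal distance between tin_4 and well_4 below 0.005 m and z of tin_4 in the frame of well_4 between -0.004 and 0.004 m and x of door in the frame of groove_foot between -0.006 and 0.006 m and y of door in the frame of groove_foot between -0.006 and 0.006 m and z of door in the frame of groove_foot between -0.004 and 0.004 m and angle between door's own z axis and vertical below 0.08 rad and angle between the y axis of door and the y axis of groove_foot, either way round below 0.04 rad); the robot touches nothing.
It fails at once if a bystander (board, tumbler, mug, bowl, spatula, jar, mill) is shifted by more than 30 mm (distance of any of board, tumbler, mug, bowl, spatula, jar, mill from where it was at the start of the episode above 0.03 m).
It fails at once if an upright bystander is tipped by more than 0.4 rad (angle between any of board, tumbler, mug, bowl, jar, mill's own z axis and vertical above 0.4 rad).
It fails at once if a tin is tipped by more than 0.5 rad (angle between any of tin_1, tin_2, tin_3, tin_4's own z axis and vertical above 0.5 rad).
It also fails if it takes over 72 s, if anything falls off the work surface, if the arm or the gripper's body presses on something with over 40 N, if the wrist force passes 120 N, or if a joint passes its speed limit or range.

## Working session

There is one attempt and no reset: what is moved stays moved. The work goes in short steps, Python scripts to look and compute and a tool call to move; the robot and the scene stay as the last step left them, time stands still between calls to the robot, and variables do not carry over. Pictures are saved under pics/ and viewed, at most 10 in all, crops included, and the job is handed in when it is done.

Besides the shell and the picture viewer there is one more tool, called as name(argument=value, ...) on one line, values as JSON. carry_out: Moves the arm, as the interface text tells. Its arguments: {"type":"object","properties":{"targets":{"type":"array"},"force":{"type":"number"}},"required":["targets"]}

```bash
mkdir -p pics; ls; python3 - <<'E'
from station import bot, imaging
import cv2, numpy as np
np.set_printoptions(precision=4,suppress=True)
print(bot.get_obs(), bot.pinch_z)
for n in("scene","top"):
    c=imaging.calibration(n);print(n,c)
    im=imaging.read_camera(n);cv2.imwrite(f"pics/{n}0.png",im[:,:,::-1])
E
```

```text
pics
{'t': 0.0, 'q': array([ 1.2169,  0.4778,  0.0224,  1.5565, -0.0115,  1.1093, -0.0831]), 'joint_vel': array([-0.0008,  0.0012, -0.0002,  0.0015,  0.    , -0.    , -0.    ]), 'joint_torque': array([  0.0007, -59.6436,   1.6083, -28.1186,   0.0125,   0.0094,
        -0.    ]), 'eef_pos': array([ 0.1641, -0.6541,  0.2303]), 'tool_rot': array([-0.0009,  0.9925,  0.1226, -0.0002]), 'contact_force': array([ 0.8956, -0.2024,  0.2739]), 'torque': array([ 0.0623, -0.0318, -0.0157]), 'grasp_force': 0.0, 'gripper_width': 0.9959697731896624} 0.0187
scene {'fx': 393.69900391480957, 'fy': 393.69900391480957, 'cx': 317.9987473942581, 'cy': 200.8757055870777, 'extrinsics': array([[ 0.3959,  0.9182, -0.0139, -0.1927],
       [-0.5675,  0.2566,  0.7824,  0.197 ],
       [ 0.7219, -0.3019,  0.6227, -1.5715],
       [ 0.    ,  0.    ,  0.    ,  1.    ]])}
top {'fx': 512.3147242387266, 'fy': 512.3147242387266, 'cx': 315.5339520431585, 'cy': 205.7156734155624, 'extrinsics': array([[ 0.0135, -0.9999,  0.0066, -0.0102],
       [ 0.9974,  0.014 ,  0.07  , -0.4449],
       [-0.0701,  0.0057,  0.9975, -1.518 ],
       [ 0.    ,  0.    ,  0.    ,  1.    ]])}
```

View pics/scene0.png

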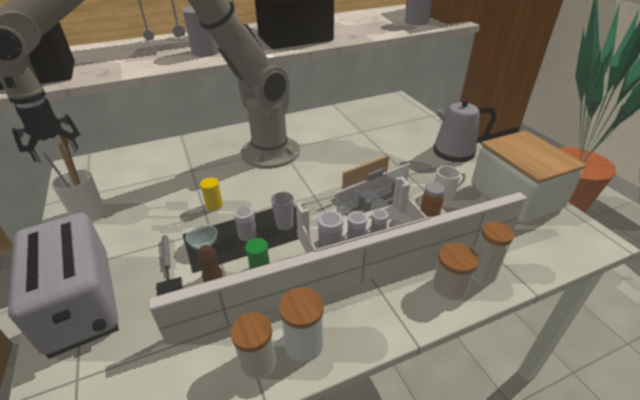

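View pics/top0.png

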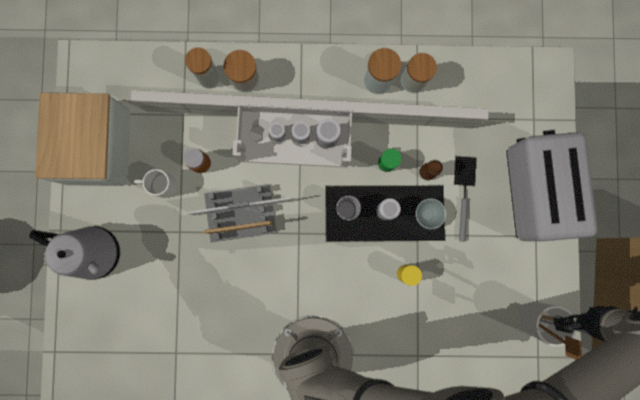

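The scene view shows the rack at about (360,230), the drainer at (375,190) and the mat at (245,235). In the top view the rack tins are at about (277,130), (301,130) and (328,131), and tin_3 is on the mat at (388,209). The door runs from (190,212) to (320,196) and the board is at (237,228). I'll zoom in for detail.

```bash
python3 - <<'E'
import cv2
a=cv2.imread("pics/top0.png")[90:250,180:400];cv2.imwrite("pics/tc.png",cv2.resize(a,(792,576),interpolation=cv2.INTER_CUBIC))
a=cv2.imread("pics/scene0.png")[145:275,230:450];cv2.imwrite("pics/sc.png",cv2.resize(a,(792,468),interpolation=cv2.INTER_CUBIC))
E
```

```text
(no output)
```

View pics/tc.png

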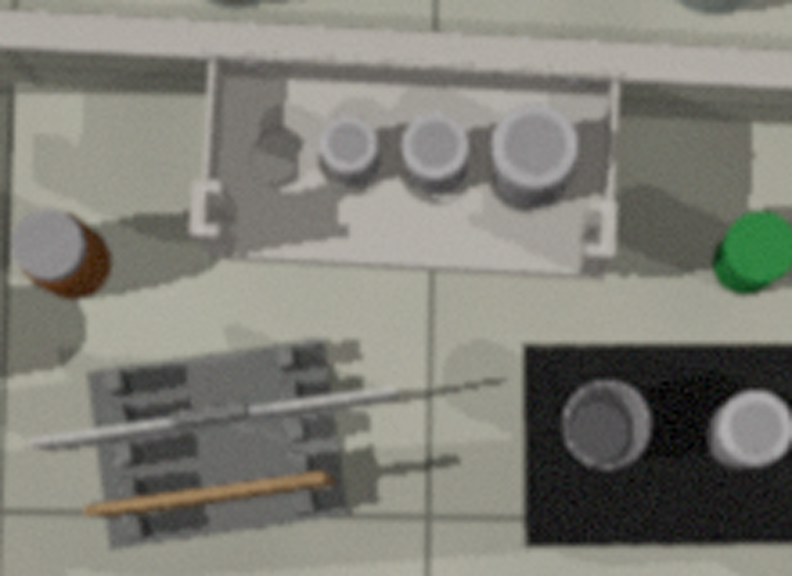

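View pics/sc.png

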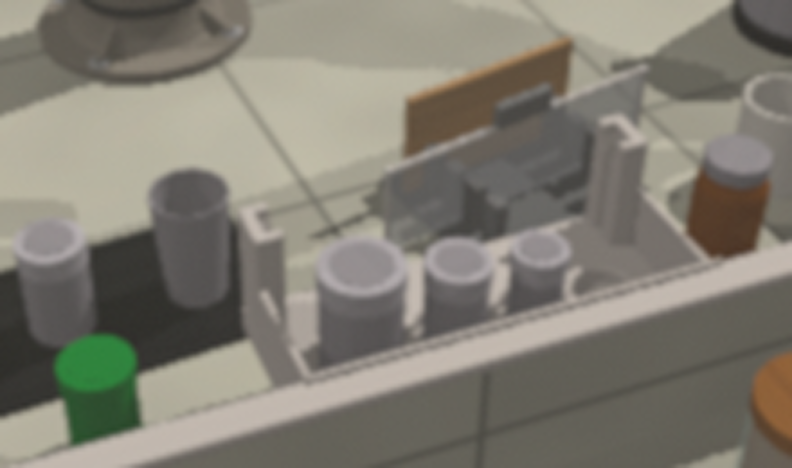

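Tin_1 is in well 2, tin_2 in well 3 and tin_4 in its own well, and well 1 is empty at about crop (277,135). The moves are therefore tin_1→1, tin_2→2, tin_3→3, then the door. Next come sharper zooms for measuring.

```bash
cat > h.py <<'E'
import numpy as np, cv2
from station import bot, imaging
np.set_printoptions(precision=4,suppress=True)
C={n:imaging.calibration(n) for n in("scene","top")}
def ray(n,u,v):
    c=C[n];E=np.array(c["extrinsics"]);d=np.array([(u-c["cx"])/c["fx"],-(v-c["cy"])/c["fy"],-1.])
    R=E[:3,:3];return -R.T@E[:3,3],R.T@d
def plane(n,u,v,z):
    o,d=ray(n,u,v);return o+d*(z-o[2])/d[2]
def tri(a,b):   # pixel in top, pixel in scene
    A=[];r=[]
    for n,p in(("top",a),("scene",b)):
        o,d=ray(n,*p);d=d/np.linalg.norm(d);P=np.eye(3)-np.outer(d,d);A.append(P);r.append(P@o)
    x,*_=np.linalg.lstsq(np.vstack(A),np.hstack(r),rcond=None)
    return x,np.linalg.norm(np.vstack(A)@x-np.hstack(r))
def proj(n,p):
    c=C[n];E=np.array(c["extrinsics"]);q=E[:3,:3]@np.array(p)+E[:3,3]
    return np.array([c["cx"]+c["fx"]*q[0]/-q[2],c["cy"]+c["fy"]*q[1]/q[2]])
def avg(n,k=4): return np.mean([imaging.read_camera(n).astype(float) for _ in range(k)],0)
def zoom(im,x0,y0,w,h,s,name):
    a=im[y0:y0+h,x0:x0+w,::-1];a=np.clip((a-a.min())*255/(np.percentile(a,99.5)-a.min()),0,255).astype(np.uint8)
    a=cv2.resize(a,(w*s,h*s),interpolation=cv2.INTER_CUBIC)
    for x in range(0,w,10):
        cv2.line(a,(x*s+s//2,0),(x*s+s//2,6 if x%50 else 14),(0,0,255),1)
    for y in range(0,h,10): cv2.line(a,(0,y*s+s//2),(8,y*s+s//2),(0,0,255),1)
    cv2.imwrite(f"pics/{name}.png",a)
E
python3 - <<'E'
from h import *
t=avg("top");s=avg("scene");np.save("t.npy",t);np.save("s.npy",s)
zoom(t,230,98,130,76,6,"zt");zoom(s,295,170,130,90,6,"zs")
E
```

```text
(no output)
```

View pics/zt.png

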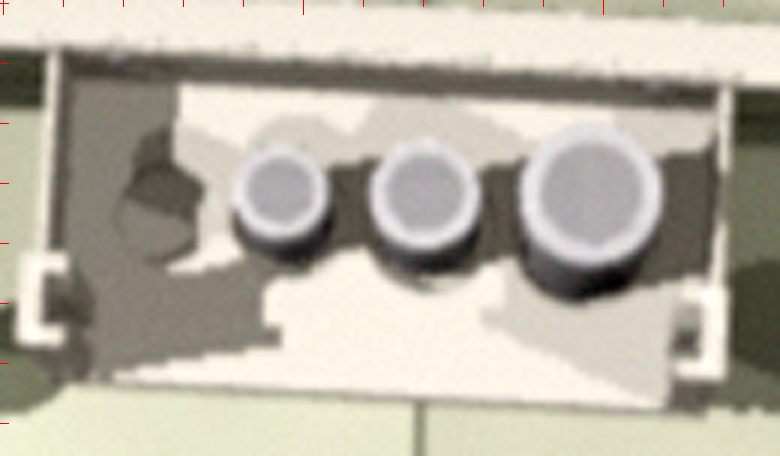

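View pics/zs.png

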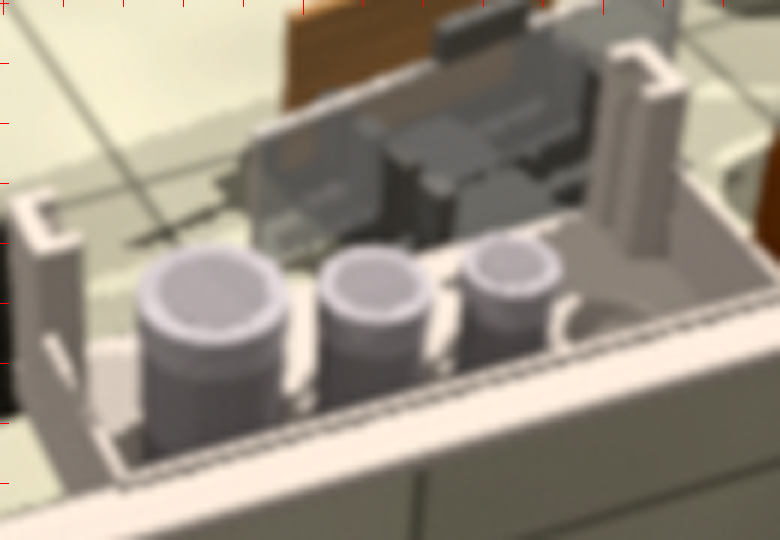

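In the top zoom, the lids are at (282,190) r47, (425,191) r56 and (591,194) r71. Well 1's mouth is at about (160,212), and the post tops are centred at (42,299) and (701,332). In the scene zoom, the lids are at (511,265), (375,284) and (213,293), and the post tops are at (646,67) and (46,219).

```bash
cat >> h.py <<'E'
T=lambda X,Y,x0=230,y0=98:(x0+(X+.5)/6-.5,y0+(Y+.5)/6-.5)
S=lambda X,Y:T(X,Y,295,170)
E
python3 - <<'E'
from h import *
P={}
for n,a,b in(("postL",(42,299),(646,67)),("postR",(701,332),(46,219)),("tin1",(282,190),(511,265)),("tin2",(425,191),(375,284)),("tin4",(591,194),(213,293))):
    P[n],r=tri(T(*a),S(*b));print(n,P[n],r)
L,R=P["postL"],P["postR"];u=(L-R)[:2];print("dist",np.linalg.norm(u));u/=np.linalg.norm(u);x=np.array([u[1],-u[0]])
print("angle",np.degrees(np.arctan2(x[1],x[0])))
o=(L+R)[:2]/2+.062*x;print("origin",o, "z0",(L[2]+R[2])/2-.118,P["tin1"][2]-.081,P["tin2"][2]-.091,P["tin4"][2]-.111)
z0=np.mean([(L[2]+R[2])/2-.118,P["tin1"][2]-.081,P["tin2"][2]-.091,P["tin4"][2]-.111])
for n,a,h in(("t1",(282,190),.081),("t2",(425,191),.091),("t4",(591,194),.111),("w1",(160,212),.02),("pL",(42,299),.118),("pR",(701,332),.118)):
    p=plane("top",*T(*a),z0+h);d=p[:2]-o;print(n,p,"rack",d@x,d@u)
# cheek/floor front edge
# mat tins & drainer
E
```

```text
postL [0.589  0.2132 0.1772] 0.0022345737039885963
postR [ 0.5781 -0.083   0.1774] 0.0023549992526631994
tin1 [0.6488 0.1094 0.1388] 0.002627012114220858
tin2 [0.6466 0.0425 0.1498] 0.001960432576223247
tin4 [ 0.6423 -0.0331  0.1683] 0.0022517993140933816
dist 0.29638783582630107
angle -2.1093705466333
origin [0.6455 0.0628] z0 0.05929975771704049 0.05781959361875129 0.05880940063007967 0.057279215035652295
t1 [0.6478 0.1077 0.1393] rack 0.000624946167395652 0.04495302270501727
t2 [0.6461 0.0413 0.1493] rack 0.0013865944512350431 -0.0215530474154003
t4 [ 0.6414 -0.0346  0.1693] rack -0.0004901803322216883 -0.09749380750234997
w1 [0.6496 0.1709 0.0783] rack 0.0001162255159952233 0.1081304446102949
pL [0.5884 0.2119 0.1763] rack -0.0625967215853297 0.14689652233974632
pR [ 0.5777 -0.0846  0.1763] rack -0.06230461136818695 -0.14984686217832685
```

```bash
python3 - <<'E'
from h import *
t=np.load("t.npy");s=np.load("s.npy")
zoom(t,180,178,130,72,6,"zd")
a=t[190:230,330:460];
zoom(t,330,180,130,60,6,"zm")
x=cv2.imread("pics/zd.png");y=cv2.imread("pics/zm.png");y=y[:,:780]
z=cv2.imread("pics/zd.png");cv2.imwrite("pics/zz.png",np.vstack([x[:430],y[110:110+168]]))
zoom(s,220,145,190,100,4,"zq")
E
```

```text
(no output)
```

View pics/zz.png

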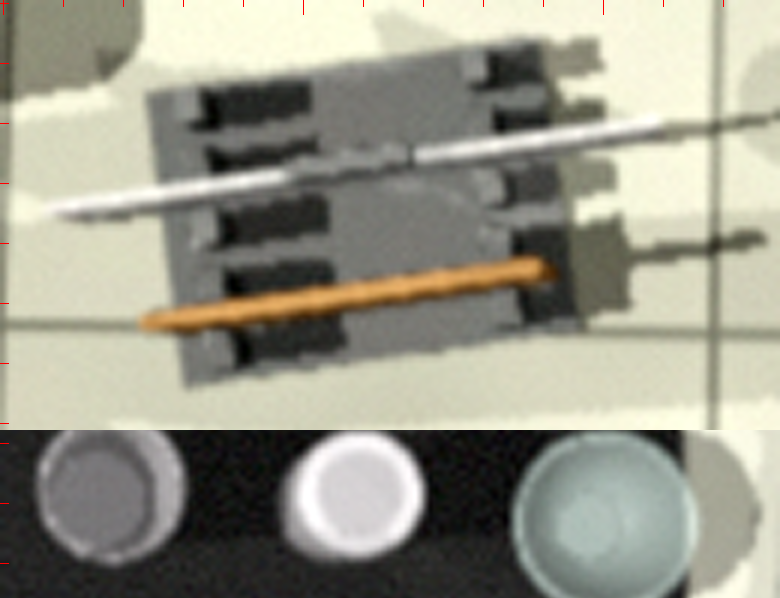

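View pics/zq.png

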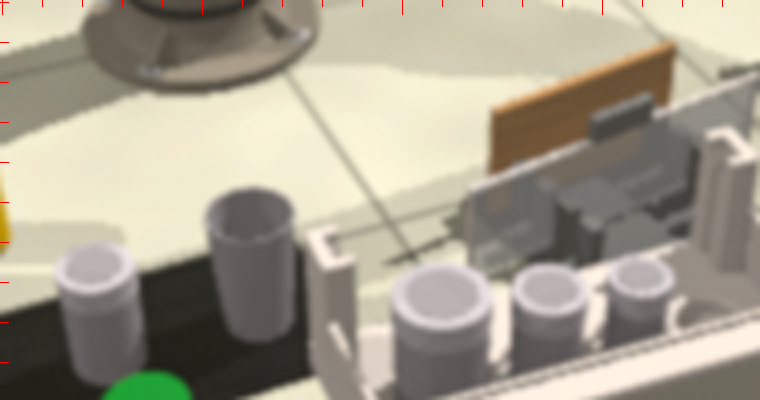

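The drainer zoom shows the door ends at (50,210) and (662,125), the grip centred at (350,162), and the board clear of both. On the mat strip, the tin_3 lid is at (361,494) and the tumbler at (112,497), leaving a wide gap.

```bash
cat >> h.py <<'E'
ANG=np.radians(-2.1);RX=np.array([np.cos(ANG),np.sin(ANG)]);RY=np.array([-RX[1],RX[0]])
O=np.array([.6455,.0628])-.0008*RY;Z0=.058
W={i:O+y*RY for i,y in zip((1,2,3,4),(.108,.0465,-.022,-.0975))}
def dist(xy,z):   # shift in cm along tool axes from now to a TCP target
    b=bot.get_obs();w,a,c,d=b["tool_rot"];q=np.array([a,c,d,w])
    from scipy.spatial.transform import Rotation as Ro
    R=Ro.from_quat(q).as_matrix();yaw=np.degrees(np.arctan2(R[1,1],R[0,1]))
    print("tcp",b["eef_pos"],"tool y world deg",yaw,"tilt",np.degrees(np.arccos(-R[2,2])),"t",b["t"],"w",b["gripper_width"])
    return 100*R.T@(np.array([*xy,z])-b["eef_pos"])
E
python3 - <<'E'
from h import *
M=lambda X,Y:T(X,Y,330,180);D=lambda X,Y:T(X,Y,180,178)
print("tin3 top",plane("top",*M(361,174),.098),tri(M(361,174),(220+97.5/4-.5,145+268.5/4-.5)))
l=plane("top",*D(50,210),.096);r=plane("top",*D(662,125),.096);d=l-r
print("door ends",l,r,np.linalg.norm(d),"mid",(l+r)/2,"door y angle",np.degrees(np.arctan2(d[1],d[0])))
print("grip top",plane("top",*D(350,162),.118), plane("top",*D(288,170),.118),plane("top",*D(412,155),.118))
print("grip tri",tri(D(350,162),(220+622/4-.5,145+112/4-.5)))
t1=np.array([.6478,.1077]);print(W,"groove",O-.062*RX)
print("tin1 dist",dist(t1,.25))
print(plane("top",555,325,.15))
E
```

```text
tin3 top [ 0.434 -0.214  0.098] (array([ 0.4349, -0.2121,  0.0936]), np.float64(0.003806821639939519))
door ends [0.4148 0.3571 0.096 ] [0.4591 0.0694 0.096 ] 0.29113168934223127 mid [0.4369 0.2132 0.096 ] door y angle 98.7469574391028
grip top [0.4379 0.2131 0.118 ] [0.4338 0.2418 0.118 ] [0.4416 0.1844 0.118 ]
grip tri (array([0.4395, 0.2164, 0.1109]), np.float64(0.003511987633007418))
{1: array([0.6494, 0.1699]), 2: array([0.6472, 0.1085]), 3: array([0.6447, 0.04  ]), 4: array([ 0.6419, -0.0354])} groove [0.5835 0.0643]
tcp [ 0.1643 -0.6547  0.2313] tool y world deg -75.91796690991787 tilt 0.0018607365436600098 t 0.5 w 0.9962606511270176
tin1 dist [ 65.4508 -62.1855  -1.8693]
[ 0.1223 -0.653   0.15  ]
```

carry_out(targets=[[0,0,-5,0,0.6],[0,0,-3,-8.2,0.6],[0,0,0,-8.2,0.6],[0,0,0,-8.2,0.6],[0,0,0,-8.2,0.6],[0,0,0,-8.2,0.6],[0,0,0,-8.2,0.6],[0,0,0,-8.2,0.6],[0,0,0,-8.2,0.6],[0,0,0,-8.2,0.6]], force=30)

```text
t: 1.5
eef_pos: [0.1642, -0.6547, 0.3113]
tool_rot: [-0.0, 0.718, 0.696, -0.0]
contact_force: [-0.3, -0.8, -0.4]
gripper_width: 0.799
grasp_force: 0.0
```

```bash
python3 - <<'E'
from h import *
print(dist([.6478,.1077],.25))
E
```

```text
tcp [ 0.1642 -0.6547  0.3113] tool y world deg -1.7865044861446646 tilt 0.0037700285447118823 t 1.5 w 0.7988500731490554
[77.7109 45.9641  6.1275]
```

carry_out(targets=[[3.9,2.3,0,0.3,0.6],[3.9,2.3,0,0,0.6],[3.9,2.3,0,0,0.6],[3.9,2.3,0,0,0.6],[3.9,2.3,0,0,0.6],[3.9,2.3,0,0,0.6],[3.9,2.3,0,0,0.6],[3.9,2.3,0,0,0.6],[3.9,2.3,0,0,0.6],[3.9,2.3,0,0,0.6],[3.9,2.3,0,0,0.6],[3.9,2.3,0,0,0.6]])

```text
t: 2.7
eef_pos: [0.4602, -0.1971, 0.3117]
tool_rot: [0.001, 0.722, 0.692, -0.0]
contact_force: [0.7, -0.2, -0.3]
gripper_width: 0.798
grasp_force: 0.0
```

carry_out(targets=[[3.9,2.3,0,0,0.6],[3.9,2.3,0,0,0.6],[3.9,2.3,0,0,0.6],[3.9,2.3,1,0,0.6],[3.9,2.3,1,0,0.6],[3.9,2.3,2,0,0.6],[3.6,2.3,2,0,0.6],[0,0,0,0,0.6]])

```text
t: 3.5
eef_pos: [0.6316, 0.0711, 0.248]
tool_rot: [-0.003, 0.719, 0.695, -0.0]
contact_force: [-0.4, 0.6, 0.4]
gripper_width: 0.799
grasp_force: 0.0
```

```bash
python3 - <<'E'
from h import *
print(dist([.6478,.1077],.105))
t=avg("top",2);np.save("t2.npy",t)
cv2.imwrite("pics/g.png",cv2.resize(t[60:220,200:400,::-1].astype(np.uint8),None,fx=3.9,fy=3.7,interpolation=cv2.INTER_CUBIC))
print(proj("top",bot.get_obs()["eef_pos"]))
E
```

```text
tcp [0.6316 0.0711 0.248 ] tool y world deg -1.9591484261340057 tilt 0.3299304625407051 t 3.5 w 0.7994774697523279
[ 3.6564  1.5523 14.3073]
[289.9831 126.2409]
```

carry_out(targets=[[3.75,1.6,0,0,0.6],[0,0,3,0,0.6],[0,0,3,0,0.6],[0,0,2,0,0.6],[0,0,0,0,0.6]])

```text
t: 4.1
eef_pos: [0.6478, 0.0981, 0.169]
tool_rot: [-0.001, 0.723, 0.691, -0.002]
contact_force: [0.4, -0.0, 0.3]
gripper_width: 0.799
grasp_force: 0.0
```

```bash
python3 - <<'E'
from h import *
print(dist([.6483,.1087],.104))
t=avg("scene",1);s=6
cv2.imwrite("pics/g.png",cv2.resize(t[130:260,290:440,::-1].astype(np.uint8),None,fx=5,fy=4.6,interpolation=cv2.INTER_CUBIC))
print(proj("scene",bot.get_obs()["eef_pos"]))
E
```

```text
tcp [0.6478 0.0981 0.169 ] tool y world deg -2.5598186513634276 tilt 0.27922483366254547 t 4.1 w 0.7991824459655775
[1.0752 0.0304 6.5012]
[376.5998 205.4968]
```

View pics/g.png

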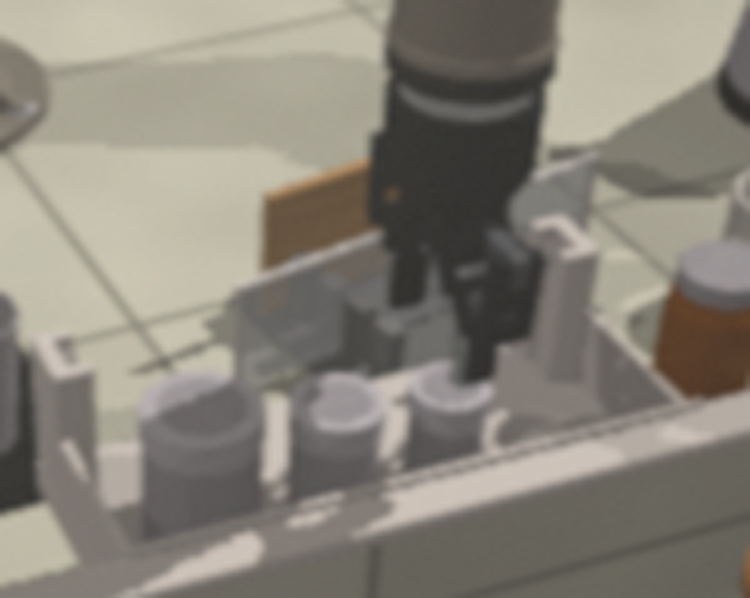

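The gripper is astride tin_1's lid at about (450,385) in the crop, roughly 1 cm short in y. I'll correct that and then descend.

carry_out(targets=[[0.55,0,0,-0.4,0.6],[0.5,0,0,0,0.6],[0,0,2,0,0.6],[0,0,2,0,0.6],[0,0,1.5,0,0.6],[0,0,1,0,0.6],[0,0,0,0,0.6]])

```text
t: 4.85
eef_pos: [0.6492, 0.1116, 0.1053]
tool_rot: [-0.0, 0.719, 0.695, -0.001]
contact_force: [0.3, -0.1, -0.5]
gripper_width: 0.801
grasp_force: 0.0
```

```bash
python3 - <<'E'
from h import *
print(dist([.6483,.1087],.104))
E
```

```text
tcp [0.6492 0.1116 0.1053] tool y world deg -2.004764175422619 tilt 0.10096993945124219 t 4.85 w 0.8005842502764654
[-0.2892 -0.0778  0.1291]
```

carry_out(targets=[[-0.3,-0.1,0.1,0,0.6],[0,0,0,0,0.3],[0,0,0,0,-0.1],[0,0,0,0,-0.4],[0,0,0,0,-0.4],[0,0,0,0,-0.4]], force=30)

```text
t: 5.45
eef_pos: [0.6493, 0.1087, 0.1062]
tool_rot: [0.0, 0.719, 0.695, 0.001]
contact_force: [-0.5, -1.0, 4.8]
gripper_width: 0.504
grasp_force: 30.5
```

```bash
python3 - <<'E'
from h import *
print(dist([.6483,.1087],.104),bot.get_obs()["contact_force"])
E
```

```text
tcp [0.6493 0.1087 0.1062] tool y world deg -2.024950380231204 tilt 0.07814606315960627 t 5.45 w 0.504165820851751
[-0.0024 -0.0965  0.2218] [-0.5156 -1.0067  4.8244]
```

carry_out(targets=[[0,0,-1,0,-0.4],[0,0,-1,0,-0.4],[0,0,-1,0,-0.4],[2,0,0,0,-0.4],[2,0,0,0,-0.4],[1.5,0,0,0,-0.4],[0.7,0,0,0,-0.4],[0,0,0,0,-0.4],[0,0,0,0,-0.4],[0,0,0,0,-0.4]])

```text
t: 6.45
eef_pos: [0.6511, 0.1691, 0.1351]
tool_rot: [0.0, 0.72, 0.694, -0.0]
contact_force: [-0.3, -0.5, -1.1]
gripper_width: 0.508
grasp_force: 30.6
```

```bash
python3 - <<'E'
from h import *
print(dist(W[1]+[.0005,.001],.1062),bot.get_obs()["contact_force"])
E
```

```text
tcp [0.6511 0.1691 0.1351] tool y world deg -2.1066182005977527 tilt 0.06135745216113617 t 6.45 w 0.5081050152786741
[ 0.1831 -0.121   2.8885] [-0.2525 -0.4526 -1.109 ]
```

carry_out(targets=[[0.2,-0.1,0,0,-0.4],[0,0,0.5,0,-0.4],[0,0,0.5,0,-0.4],[0,0,0.5,0,-0.4],[0,0,0.3,0,-0.4],[0,0,0.3,0,-0.4],[0,0,0,0,-0.4]])

```text
t: 7.15
eef_pos: [0.6502, 0.1719, 0.1138]
tool_rot: [0.0, 0.72, 0.694, -0.0]
contact_force: [1.4, -1.8, -1.8]
gripper_width: 0.507
grasp_force: 30.8
```

```bash
python3 - <<'E'
from h import *
b=bot.get_obs();print(dist(W[1]+[.0005,.001],.1062),b["contact_force"],b["torque"])
E
```

```text
tcp [0.6502 0.1719 0.1138] tool y world deg -2.049506606772652 tilt 0.04525491714507931 t 7.15 w 0.5070323253891436
[-0.0954 -0.0201  0.7598] [ 1.4117 -1.7914 -1.8291] [-0.3536 -0.2596 -0.0108]
```

carry_out(targets=[[-0.1,0,0.2,0,-0.4],[0,0,0.3,0,-0.4],[0,0,0.3,0,-0.4],[0,0,0,0,-0.4]])

```text
t: 7.55
eef_pos: [0.6501, 0.1716, 0.1063]
tool_rot: [0.0, 0.719, 0.695, 0.0]
contact_force: [1.9, -1.6, 1.7]
gripper_width: 0.507
grasp_force: 30.9
```

carry_out(targets=[[0,0,0,0,0.2],[0,0,0,0,0.5],[0,0,-1,0,0.6],[0,0,-3,0,0.6],[0,0,-3,0,0.6],[0,0,-1,0,0.6],[-4,0,0,0,0.6],[-4,0,0,0,0.6],[-3,0,0,0,0.6],[-2,0,0,0,0.6],[0,0,0,0,0.6],[0,0,0,0,0.6]])

```text
t: 8.75
eef_pos: [0.6451, 0.0422, 0.1863]
tool_rot: [-0.0, 0.72, 0.694, 0.0]
contact_force: [-0.2, 1.7, 1.0]
gripper_width: 0.806
grasp_force: 0.0
```

```bash
python3 - <<'E'
from h import *
print(dist(np.array([.6466,.0423]),.116))
t=avg("top",3);np.save("t3.npy",t);s=avg("scene",2);np.save("s3.npy",s)
E
```

```text
tcp [0.6451 0.0422 0.1863] tool y world deg -2.0348899383487193 tilt 0.043418602427864224 t 8.75 w 0.8060410122399247
[0.0094 0.1487 7.0258]
```

carry_out(targets=[[0,0.15,2,0,0.6],[0,0,2,0,0.6],[0,0,2,0,0.6],[0,0,1,0,0.6],[0,0,0,0,0.6],[0,0,0,0,0.2],[0,0,0,0,-0.1],[0,0,0,0,-0.3],[0,0,0,0,-0.3],[0,0,0,0,-0.3]])

```text
t: 10.0
eef_pos: [0.6475, 0.042, 0.1174]
tool_rot: [0.0, 0.719, 0.695, 0.001]
contact_force: [-0.3, 0.6, 6.3]
gripper_width: 0.585
grasp_force: 31.8
```

```bash
python3 - <<'E'
from h import *
print(dist(np.array([.6466,.0423]),.116))
t=np.load("t3.npy");
# where is tin1's lid now? compare to its expected pixel
print(proj("top",[*W[1],.139]))
zoom(t,230,98,130,76,6,"zt3")
g=cv2.cvtColor(cv2.imread("pics/zt3.png"),cv2.COLOR_BGR2GRAY)[90:290,80:260]
c=cv2.HoughCircles(cv2.medianBlur(g,5),cv2.HOUGH_GRADIENT,1,40,param1=80,param2=15,minRadius=30,maxRadius=55)
print(None if c is None else c[0]+[80,90,0])
E
```

```text
tcp [0.6475 0.042  0.1174] tool y world deg -2.0160651949105315 tilt 0.10355630291962267 t 10.0 w 0.5847302379948442
[ 0.0281 -0.0914  0.1387]
[254.2208 128.3592]
[[144.5 189.5  46.3]]
```

carry_out(targets=[[0,0,-1,0,-0.3],[0,0,-1,0,-0.3],[0,0,-1,0,-0.3],[2,0,0,0,-0.3],[2,0,0,0,-0.3],[1.7,0,0,0,-0.3],[1,0,0,0,-0.3],[0,0,0,0,-0.3],[0,0,0,0,-0.3],[0,0,0,0,-0.3]])

```text
t: 11.0
eef_pos: [0.6493, 0.107, 0.1461]
tool_rot: [0.0, 0.72, 0.694, -0.0]
contact_force: [0.1, -0.5, -1.2]
gripper_width: 0.588
grasp_force: 31.6
```

```bash
python3 - <<'E'
from h import *
print(dist([.6482,.1089],.1174),bot.get_obs()["contact_force"])
E
```

```text
tcp [0.6493 0.107  0.1461] tool y world deg -2.1087538146692792 tilt 0.06537945722240628 t 11.0 w 0.5881827655474499
[ 0.1855 -0.119   2.8685] [ 0.072  -0.4569 -1.2008]
```

carry_out(targets=[[0.2,-0.1,0,0,-0.3],[0,0,0.5,0,-0.3],[0,0,0.5,0,-0.3],[0,0,0.5,0,-0.3],[0,0,0.3,0,-0.3],[0,0,0.3,0,-0.3],[0,0,0,0,-0.3]])

```text
t: 11.7
eef_pos: [0.648, 0.1105, 0.1247]
tool_rot: [-0.0, 0.719, 0.695, -0.0]
contact_force: [-0.4, -0.1, -1.6]
gripper_width: 0.585
grasp_force: 31.6
```

carry_out(targets=[[-0.1,0,0.2,0,-0.3],[0,0,0.3,0,-0.3],[0,0,0.3,0,-0.3],[0,0,0,0,-0.3]])

```text
t: 12.1
eef_pos: [0.6484, 0.1098, 0.1174]
tool_rot: [0.0, 0.719, 0.695, 0.0]
contact_force: [0.2, 0.3, 0.5]
gripper_width: 0.59
grasp_force: 31.7
```

carry_out(targets=[[0,0,0,0,0.2],[0,0,0,0,0.5],[0,0,-1,0,0.7],[0,0,-3,0,0.7],[0,0,-4,0,0.7],[0,0,-1,0,0.7]])

```text
t: 12.7
eef_pos: [0.6505, 0.111, 0.213]
tool_rot: [0.002, 0.719, 0.695, 0.003]
contact_force: [0.6, 0.7, 0.8]
gripper_width: 0.849
grasp_force: 0.0
```

carry_out(targets=[[-4,-2.5,0,0,0.8],[-4,-2.5,0,0,0.8],[-4,-2.5,0,0,0.8],[-4,-2.5,0,0,0.8],[-4,-2.5,0,0,0.8],[-4,-2.5,0,0,0.8],[-4,-2.5,0,0,0.8],[-4,-2.5,0,0,0.8],[-1,0,0,0,0.8],[0,0,0,0,0.8],[0,0,0,0,0.8]])

```text
t: 13.8
eef_pos: [0.4377, -0.212, 0.2077]
tool_rot: [0.0, 0.719, 0.695, 0.001]
contact_force: [-0.2, 0.2, -0.8]
gripper_width: 0.897
grasp_force: 0.0
```

```bash
python3 - <<'E'
from h import *
print(dist([.4345,-.213],.066))
s=avg("scene",2);np.save("s4.npy",s)
E
```

```text
tcp [ 0.4377 -0.212   0.2077] tool y world deg -1.9488970629882747 tilt 0.07050776966852824 t 13.8 w 0.8972923266363144
[-0.1204 -0.3307 14.1706]
```

carry_out(targets=[[-0.1,-0.3,0,0,0.8],[0,0,4,0,0.8],[0,0,4,0,0.8],[0,0,3,0,0.8],[0,0,2,0,0.8],[0,0,1.1,0,0.8],[0,0,0,0,0.8],[0,0,0,0,0.4],[0,0,0,0,0],[0,0,0,0,-0.1],[0,0,0,0,-0.1],[0,0,0,0,-0.1]])

```text
t: 15.1
eef_pos: [0.4349, -0.2143, 0.0675]
tool_rot: [0.001, 0.719, 0.695, 0.0]
contact_force: [0.3, 0.6, 7.4]
gripper_width: 0.67
grasp_force: 32.3
```

```bash
python3 - <<'E'
from h import *
print(dist(W[3],.19),bot.get_obs()["contact_force"])
E
```

```text
tcp [ 0.4349 -0.2143  0.0675] tool y world deg -2.0202697240944993 tilt 0.1547165105269036 t 15.1 w 0.67037315151112
[ 26.1428  20.0997 -12.2223] [0.3461 0.6083 7.406 ]
```

carry_out(targets=[[0,0,-1,0,-0.1],[0,0,-3,0,-0.1],[0,0,-5,0,-0.1],[0,0,-5,0,-0.1],[0,0,-5,0,-0.1],[1.5,1.5,0,0,-0.1],[3,2.5,0,0,-0.1],[4,3,0,0,-0.1],[4,3,0,0,-0.1],[4,3,0,0,-0.1]])

```text
t: 16.1
eef_pos: [0.5697, -0.0526, 0.2567]
tool_rot: [0.0, 0.72, 0.694, -0.0]
contact_force: [0.4, -1.2, -1.4]
gripper_width: 0.669
grasp_force: 33.3
```

carry_out(targets=[[4,3,0,0,-0.1],[3,2.5,0,0,-0.1],[1.6,1,0,0,-0.1],[1,0.5,0,0,-0.1],[0,0,0,0,-0.1],[0,0,0,0,-0.1],[0,0,0,0,-0.1]])

```text
t: 16.8
eef_pos: [0.6422, 0.0377, 0.2564]
tool_rot: [0.0, 0.72, 0.694, -0.001]
contact_force: [0.5, -0.3, -2.0]
gripper_width: 0.669
grasp_force: 33.2
```

```bash
python3 - <<'E'
from h import *
print(dist([.6459,.0403],.1285),bot.get_obs()["contact_force"])
E
```

```text
tcp [0.6422 0.0377 0.2564] tool y world deg -2.1460599083953458 tilt 0.0880043863182372 t 16.8 w 0.6685540066859496
[ 0.296   0.3676 12.7879] [ 0.4943 -0.2916 -2.0465]
```

carry_out(targets=[[0.3,0.35,0,0,-0.1],[0,0,2,0,-0.1],[0,0,3,0,-0.1],[0,0,3,0,-0.1],[0,0,1.5,0,-0.1],[0,0,0,0,-0.1],[0,0,0,0,-0.1]])

```text
t: 17.5
eef_pos: [0.6471, 0.0428, 0.1623]
tool_rot: [0.0, 0.72, 0.694, 0.001]
contact_force: [-0.3, 0.6, -1.2]
gripper_width: 0.662
grasp_force: 33.2
```

```bash
python3 - <<'E'
from h import *
print(dist([.6459,.0403],.1285),bot.get_obs()["contact_force"])
E
```

```text
tcp [0.6471 0.0428 0.1623] tool y world deg -2.034583352490429 tilt 0.07530870587330885 t 17.5 w 0.6623210721571167
[-0.2517 -0.1108  3.3844] [-0.3319  0.6228 -1.1568]
```

carry_out(targets=[[-0.25,-0.1,0.5,0,-0.1],[0,0,0.5,0,-0.1],[0,0,0.5,0,-0.1],[0,0,0.4,0,-0.1],[0,0,0.3,0,-0.1],[0,0,0.3,0,-0.1],[0,0,0,0,-0.1]])

```text
t: 18.2
eef_pos: [0.645, 0.0402, 0.1358]
tool_rot: [-0.0, 0.719, 0.695, -0.0]
contact_force: [0.0, 0.0, -2.4]
gripper_width: 0.668
grasp_force: 33.2
```

```bash
python3 - <<'E'
from h import *
b=bot.get_obs();print(dist([.6459,.0403],.1285),b["contact_force"],b["torque"])
E
```

```text
tcp [0.645  0.0402 0.1358] tool y world deg -2.0112001275654396 tilt 0.04555746049355216 t 18.2 w 0.6681551051201333
[0.0154 0.0912 0.7253] [ 0.0294  0.0227 -2.4276] [-0.0166  0.0373  0.0296]
```

carry_out(targets=[[0,0.05,0.3,0,-0.1],[0,0,0.3,0,-0.1],[0,0,0.15,0,-0.1],[0,0,0,0,-0.1],[0,0,0,0,-0.1]])

```text
t: 18.7
eef_pos: [0.6465, 0.0407, 0.1316]
tool_rot: [0.001, 0.719, 0.695, 0.001]
contact_force: [-4.3, -1.4, 15.9]
gripper_width: 0.664
grasp_force: 34.5
```

carry_out(targets=[[0,0,-0.3,0,-0.1],[0,0,0,0,0.3],[0,0,0,0,0.6],[0,0,-1,0,0.6],[0,0,-4,0,0.6],[0,0,-5,0,0.6],[0,-5,0,0,0.4],[0,-5,0,0,0.2],[3,-4,0,0,0],[4,-3,0,0,0],[0,0,0,0,0],[0,0,0,0,0]])

```text
t: 19.9
eef_pos: [0.4783, 0.1171, 0.2328]
tool_rot: [0.001, 0.718, 0.696, 0.001]
contact_force: [0.1, -0.5, 0.4]
gripper_width: 0.5
grasp_force: 0.0
```

```bash
python3 - <<'E'
from h import *
print(dist([.438,.214],.25))
t=avg("top",3);s=avg("scene",3);np.save("t5.npy",t);np.save("s5.npy",s)
zoom(t,230,98,130,50,6,"a");zoom(s,295,170,130,50,6,"b")
cv2.imwrite("pics/v.png",np.vstack([cv2.imread("pics/a.png"),cv2.imread("pics/b.png")]))
g=cv2.cvtColor(cv2.imread("pics/a.png"),cv2.COLOR_BGR2GRAY)
c=cv2.HoughCircles(cv2.medianBlur(g,5),cv2.HOUGH_GRADIENT,1,80,param1=80,param2=18,minRadius=38,maxRadius=80)
print(c)
for z0 in(.058,.061):
  for i,h in((1,81),(2,91),(3,101),(4,111)): print(i,proj("top",[*(W[i]),z0+h/1e3])*6-[1380-2.5,588-2.5],proj("scene",[*(W[i]+[.001,.001]),z0+h/1e3])*6-[1770-2.5,1020-2.5])
E
```

```text
tcp [0.4783 0.1171 0.2328] tool y world deg -1.851290008395525 tilt 0.1134053056965383 t 19.9 w 0.49980354978820724
[ 9.5515 -4.3332 -1.7321]
[[[146.5 188.5  48.7]
  [590.5 193.5  71.4]
  [425.5 185.5  63.7]
  [276.5 185.5  57.9]
  [104.5  93.5  49.6]
  [675.5 144.5  39.9]]]
1 [147.8249 184.6549] [627.3003 231.0006]
2 [278.9355 186.6722] [508.0624 247.0436]
3 [427.1772 189.4983] [368.7455 267.7822]
4 [592.9026 193.1503] [207.0142 293.6936]
1 [147.0931 183.2231] [628.0617 225.871 ]
2 [278.4767 185.2347] [508.6269 241.8287]
3 [427.0317 188.0568] [369.068  262.4768]
4 [593.1125 191.7065] [207.0403 288.2923]
```

carry_out(targets=[[3,-1.5,0,0,0],[3.5,-1.5,0,0,0],[2,-1,0,0,0],[1.1,-0.3,0,0,0],[0,0,2,-5.3,0],[0,0,2,-5.3,0],[0,0,2,0,0],[0,0,0,0,0],[0,0,0,0,0],[0,0,0,0,0]])

```text
t: 21.2
eef_pos: [0.4396, 0.2137, 0.1728]
tool_rot: [0.0, 0.653, 0.758, 0.001]
contact_force: [-0.3, -0.2, -0.2]
gripper_width: 0.5
grasp_force: 0.0
```

```bash
python3 - <<'E'
from h import *
print(dist([.4382,.2141],.086))
E
```

```text
tcp [0.4396 0.2137 0.1728] tool y world deg 8.526110610851518 tilt 0.08265410993655499 t 21.2 w 0.5002348350780815
[ 0.0571 -0.1483  8.6752]
```

carry_out(targets=[[0.05,-0.15,2,0,0],[0,0,3,0,0],[0,0,2,0,0],[0,0,1.6,0,0],[0,0,0,0,0],[0,0,0,0,-0.3],[0,0,0,0,-0.6],[0,0,0,0,-0.9],[0,0,0,0,-1],[0,0,0,0,-1],[0,0,0,0,-1]], force=50)

```text
t: 22.3
eef_pos: [0.4384, 0.2144, 0.087]
tool_rot: [0.001, 0.652, 0.758, 0.001]
contact_force: [0.1, -0.7, 6.7]
gripper_width: 0.111
grasp_force: 50.9
```

```bash
python3 - <<'E'
from h import *
print(dist([.4382,.2141],.086),bot.get_obs()["contact_force"],bot.get_obs()["torque"])
E
```

```text
tcp [0.4384 0.2144 0.087 ] tool y world deg 8.574057907649664 tilt 0.15734977638969028 t 22.3 w 0.11100220643081422
[-0.0323 -0.0204  0.1013] [ 0.0509 -0.7431  6.6609] [-0.1073 -0.1258  0.0032]
```

carry_out(targets=[[0,0,-1,0,-1],[0,0,-2,0,-1],[0,0,-4,0,-1],[0,0,-5,0,-1],[0,0,-5,0,-1],[0,0,-3,0,-1],[0,0,0,3.5,-1],[0,0,0,4,-1],[0,0,0,3.1,-1],[0,0,0,0,-1],[0,0,0,0,-1]])

```text
t: 23.4
eef_pos: [0.4367, 0.2138, 0.2859]
tool_rot: [-0.0, 0.719, 0.695, -0.0]
contact_force: [0.2, 0.8, -1.2]
gripper_width: 0.107
grasp_force: 49.8
```

```bash
python3 - <<'E'
from h import *
print(dist([.5843,.0653],.28),bot.get_obs()["contact_force"],bot.get_obs()["torque"])
E
```

```text
tcp [0.4367 0.2138 0.2859] tool y world deg -1.91615136018427 tilt 0.033067712314990366 t 23.4 w 0.10655142010337422
[-14.3435  15.2488   0.5867] [ 0.1983  0.7583 -1.1879] [-0.0057  0.0002 -0.0401]
```

carry_out(targets=[[-1.5,1.5,0,0,-1],[-3,3,0,0,-1],[-3,3.5,0,0.2,-1],[-3,3.5,0,0,-1],[-2.5,2.5,0,0,-1],[-1.3,1.2,0,0,-1],[0,0,0,0,-1],[0,0,0,0,-1],[0,0,0,0,-1]])

```text
t: 24.3
eef_pos: [0.5826, 0.0675, 0.2861]
tool_rot: [-0.0, 0.719, 0.695, 0.0]
contact_force: [-0.7, -1.1, -1.5]
gripper_width: 0.109
grasp_force: 49.8
```

```bash
python3 - <<'E'
from h import *
print(dist([.5843,.0653],.28))
t=avg("top",3);s=avg("scene",3);np.save("t6.npy",t);np.save("s6.npy",s)
zoom(t,230,125,130,45,6,"a");zoom(s,290,120,130,54,6,"b")
cv2.imwrite("pics/door.png",np.vstack([cv2.imread("pics/a.png"),cv2.imread("pics/b.png")]))
E
```

```text
tcp [0.5826 0.0675 0.2861] tool y world deg -2.019106633549854 tilt 0.03400034629515863 t 24.3 w 0.10887511285499038
[-0.2139  0.175   0.609 ]
```

carry_out(targets=[[-0.2,0.15,0.8,0,-1],[0,0,0.8,0,-1],[0,0,0.4,0,-1],[0,0,0,0,-1],[0,0,0,0,-1],[0,0,0,0,-1]])

```text
t: 25.2
eef_pos: [0.5854, 0.0634, 0.2661]
tool_rot: [0.0, 0.721, 0.693, 0.0]
contact_force: [-1.2, -0.3, -1.6]
gripper_width: 0.107
grasp_force: 49.7
```

```bash
python3 - <<'E'
from h import *
print(dist([.5843,.0653],.162),bot.get_obs()["contact_force"],bot.get_obs()["torque"])
E
```

```text
tcp [0.5854 0.0634 0.2661] tool y world deg -2.21472645728219 tilt 0.028205825883253675 t 25.2 w 0.10674860742557266
[ 0.1797 -0.1212 10.4063] [-1.208  -0.3431 -1.6265] [ 0.0215  0.0083 -0.0211]
```

carry_out(targets=[[0.12,-0.05,0.4,0,-1],[0,0,0.4,0,-1],[0,0,0.4,0,-1],[0,0,0.4,0,-1],[0,0,0.3,0,-1],[0,0,0,0,-1],[0,0,0,0,-1]])

```text
t: 25.9
eef_pos: [0.5848, 0.0645, 0.2468]
tool_rot: [-0.0, 0.721, 0.693, 0.0]
contact_force: [0.7, 0.4, -1.3]
gripper_width: 0.109
grasp_force: 49.8
```

```bash
python3 - <<'E'
from h import *
print(dist([.5843,.0653],.162),bot.get_obs()["contact_force"],bot.get_obs()["torque"])
E
```

```text
tcp [0.5848 0.0645 0.2468] tool y world deg -2.216057448824794 tilt 0.0009974736566411733 t 25.9 w 0.10862719991476871
[ 0.0755 -0.0531  8.4781] [ 0.6982  0.3608 -1.274 ] [-0.0469 -0.0075  0.0346]
```

carry_out(targets=[[0.05,-0.05,0.5,0,-1],[0,0,0.6,0,-1],[0,0,0.6,0,-1],[0,0,0.6,0,-1],[0,0,0.6,0,-1],[0,0,0,0,-1]])

```text
t: 26.5
eef_pos: [0.5837, 0.0648, 0.2166]
tool_rot: [-0.001, 0.721, 0.693, -0.001]
contact_force: [-2.0, -0.2, -1.5]
gripper_width: 0.109
grasp_force: 49.7
```

Free, with almost no contact. Continuing down.

carry_out(targets=[[0,0,0.8,0,-1],[0,0,0.8,0,-1],[0,0,0.8,0,-1],[0,0,0.8,0,-1],[0,0,0.8,0,-1],[0,0,0.4,0,-1],[0,0,0,0,-1]])

```text
t: 27.2
eef_pos: [0.5839, 0.0649, 0.173]
tool_rot: [-0.0, 0.721, 0.693, -0.0]
contact_force: [0.6, 0.4, -1.0]
gripper_width: 0.107
grasp_force: 49.7
```

```bash
python3 - <<'E'
from h import *
print(dist([.5843,.0653],.162),bot.get_obs()["contact_force"],bot.get_obs()["torque"])
E
```

```text
tcp [0.5839 0.0649 0.173 ] tool y world deg -2.2127743026271096 tilt 0.0726244804172795 t 27.2 w 0.10699322763069777
[0.0384 0.0414 1.0989] [ 0.608   0.3587 -1.0347] [-0.1296 -0.0234  0.0085]
```

carry_out(targets=[[0,0,0.4,0,-1],[0,0,0.3,0,-1],[0,0,0.2,0,-1],[0,0,0.1,0,-1],[0,0,0.1,0,-1],[0,0,0,0,-1]])

```text
t: 27.8
eef_pos: [0.5843, 0.065, 0.1628]
tool_rot: [0.0, 0.721, 0.693, -0.0]
contact_force: [0.4, 0.5, -1.8]
gripper_width: 0.113
grasp_force: 49.8
```

carry_out(targets=[[0,0,0.1,0,-1],[0,0,0.1,0,-1],[0,0,0.1,0,-1],[0,0,0.1,0,-1],[0,0,0,0,-1]])

```text
t: 28.3
eef_pos: [0.5858, 0.065, 0.162]
tool_rot: [0.002, 0.721, 0.693, 0.001]
contact_force: [-4.3, -4.2, 18.4]
gripper_width: 0.11
grasp_force: 53.2
```

carry_out(targets=[[0,0,-0.35,0,-1],[0,0,0,0,-0.7],[0,0,0,0,-0.5],[0,0,0,0,-0.5],[0,0,-1,0,-0.5],[0,0,-2,0,-0.5],[0,0,-4,0,-0.5],[0,0,-5,0,-0.5],[-3,-4,0,0,-0.5],[-4,-5,0,0,-0.5],[-4,-5,0,0,-0.5],[-4,-5,0,0,-0.5]])

```text
t: 29.5
eef_pos: [0.421, -0.0532, 0.2826]
tool_rot: [0.0, 0.721, 0.693, 0.0]
contact_force: [0.4, -1.8, 0.4]
gripper_width: 0.251
grasp_force: 0.0
```

```bash
python3 - <<'E'
from h import *
t=avg("top",3);s=avg("scene",3);print(bot.get_obs()["eef_pos"],bot.get_obs()["t"])
zoom(t,230,98,130,48,6,"a");zoom(s,295,165,130,52,6,"b")
cv2.imwrite("pics/final.png",np.vstack([cv2.imread("pics/a.png"),cv2.imread("pics/b.png")]))
for y in(.146,-.146):
  p=O-.062*RX+y*RY
  for z in(.081,.171): print(proj("top",[*p,z])*6-[1377.5,585.5],proj("scene",[*(p+[.001,.001]),z])*6-[1767.5,987.5-600+600])
p=O-.062*RX;print(proj("top",[*p,.193])*6-[1377.5,585.5],proj("scene",[*p,.193])*6-[1767.5,987.5])
for i,h in((1,142),(2,152),(3,162),(4,172)): print(i,proj("scene",[*(W[i]+[.001,.001]),h/1e3])*6-[1767.5,987.5])
E
```

```text
[ 0.4235 -0.0516  0.283 ] 29.8
[ 74.8808 334.4092] [616.7441 258.9548]
[ 47.6783 300.1088] [638.2654 110.2379]
[681.5858 365.264 ] [ 56.172  412.6875]
[693.6317 332.981 ] [ 48.6637 260.707 ]
[368.7591 307.7468] [353.6754 142.7405]
1 [628.0617 255.871 ]
2 [508.6269 271.8287]
3 [369.068  292.4768]
4 [207.0403 318.2923]
```

View pics/final.png

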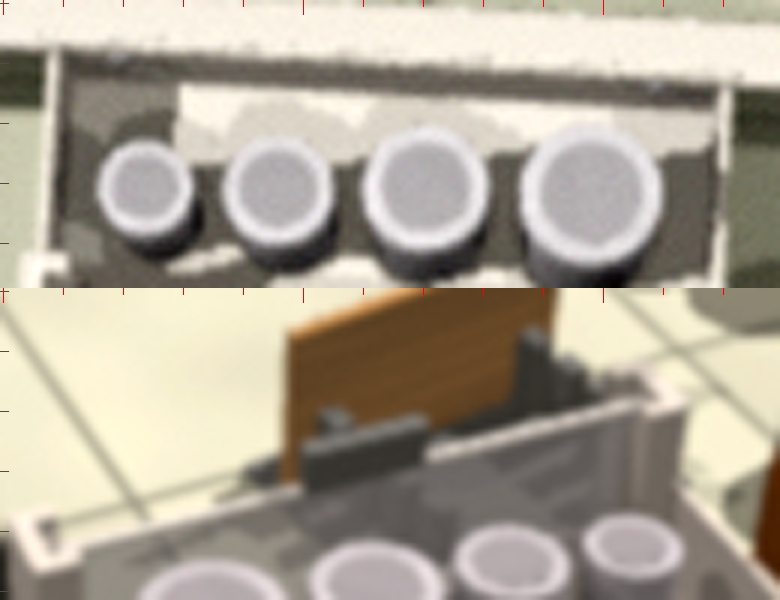

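The four lids run in order of size, at top (146,190), (278,190), (426,187) and (591,193), with heights matching their wells. The door spans both posts, and its upper edge runs from about (60,257) to (640,117) in the lower panel, which is where a fully seated door should appear. I'm handing the job in.

```bash
python3 -c "
from station import bot
print(bot.hand_in())"
```

```text
the job is handed in; nothing more can be done
None
```

I handed the job in at about 30 s: the last pictures show all four tins in their own wells and the door fully down in its grooves, but the hand-in call returned no verdict.

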